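# Gauge a ring on the sprung mandrel and set the size cursor

### The arm

A 6-joint arm with a two-finger parallel gripper is mounted at the origin on a cart in front of the work surface, level with it; the furniture and walls round the work are solid. World frame = base frame: x ahead of the robot, y to its left, z up, the work surface at z = 0. Lengths are in m, angles in rad, forces in N, time in s.
With the tool pointing down it reaches from about 0.35 to 0.875 m from the base axis. Payload 4.2 kg.
Tool frame: the origin (TCP) lies on the centre line of the jaws, within the pads' length; the fingertips stand 11 mm ahead of it and the grasp point (between the pads) lies 8 mm behind it; z points along the fingers, y is the line along which they close (so a half turn about z gives the same grasp; the last joint's range is limited). The gripper opens to 85 mm and grips with 20 to 120 N. Pads are 22 mm wide; open, the fingers measure 114 mm over their backs; the gripper's body (76 mm by 85 mm) begins 54 mm behind the grasp point. The pads swing forward as they close: fully open they stand 13 mm farther back than shut.
Start: joints at [1.573, 0.385, 0.008, 0, -1.194, -0.259], TCP at [0.159, 0.604, 0.242] pointing down, gripper open.
Joint ranges: [-3.14, 3.14], [-1.21, 2.06], [-1.07, 1.41], [-3.16, 2.05], [-2.99, -0.16], [-3.1, 3.1]. Speed limits (rad/s): [2.79, 2.79, 3.14, 3.14, 3.14, 3.14].

### API

Orientations are given as a unit quaternion [w, x, y, z].
In Python, from station import ctrl, optics, models gives the robot as it stands.
- The arm moves only by the tool play_rows, never from a script. Its argument "motion" is one flat list of numbers, 6 for each row, row after row: the shift along the tool's x, y, z each as a share of 0.75 m, from -1 to 1, then the turn, a rotation vector about the tool's x, y, z each as a share of pi rad, from -1 to 1. A call has 1 to 12 rows; each row is the pose to reach, as a shift and turn from the pose commanded when the call began, along the tool's axes at that moment, turning the shorter way round; what a row does not reach only later rows make up. A row lasts 1/10 s, in which the tool goes at most 50 mm and 8.59 degrees, less where a joint would pass 70% of its speed; a pose out of reach is approached as far as the arm can. A call with a number of a shift or a turn outside -1 to 1 is refused whole. A call with a gripper value outside its range is refused whole. "hand" is the opening, from 0 (shut) to 1 (fully open), set as the call begins (left out, the last holds). The fingers move at their own pace and stop on an object; "force" is the grip in N (left out, the last holds). Time passes only in rows, so rows that repeat a pose let the fingers close. It gives the time, the measured TCP pose, the force, the opening and the grip force at its end, in the units of the state.
- ctrl.state(): the state, without advancing time (a new reading comes with each control period).
- optics.grab_frame(name): name is "side" or "top"; returns a dict with "image" (400x640x3 uint8, red, green, blue), "intrinsics" (3x3 intrinsics, pixels), "rvec" (rotation vector, rad) and "tvec" (3), from world to camera coordinates, as OpenCV has them. Camera axes: x right, y down, z forward; pixel columns grow to the right and rows downward; lengths in m; the calibration is good to about 2 mm. A picture is of the moment at which its call begins. There is no depth.
- ctrl.close_job(): hands the job in; it is judged then, once.
Trained networks look in the newest picture that a camera, given by its name, has taken for a name from the list of things; names that differ only in an ending like _2 or _b are one class to them, and where a whole thing is asked for, a point or a joint stands for the part that bears it (a point fixed in the world has none). Each returns a list of dicts, best first, with "p" (0 to 1); they miss things now and then, are a little off and sometimes report something else, mostly with a low value. They report only what shows in the picture. A call takes as long as a camera call. They do not tell look-alikes from the thing itself.
- models.search_frame(camera, label): "extent" ([centre column, centre row, width, height] in pixels, round what is visible of it).
- models.masks_of(camera, label): "mask" (400x640 bool, what is visible of it) and "extent" ([centre column, centre row, width, height] in pixels, round what is visible of it).
- models.tip_of(camera, label): "point" ([column, row] in pixels: a listed point, or the origin of a listed thing).
The state is a dict: "t": time; "joints": joint angles; "dq": joint speeds; "effort": joint torques, N m; "ee_pos": TCP position; "tcp_rot": TCP orientation; "ft_force": force on the tool from outside, world axes, zero at the start; "moment": the same for the moment, N m; "gripper_width": finger opening in m; "gripper_force": force on a finger pad.
Only numpy, scipy, OpenCV 4.12 (cv2) and the standard library are available. Lean on these libraries where they do the work, as an engineer would, in place of code of your own. Each camera call takes 0.05 s, during which the arm holds its last target. There are 200 camera calls.

### The job

Gauge the brass ring that lies alone on the round mat: slide it level, without dropping it, down over the stepped mandrel as far as it really goes (it may catch on a higher shoulder if it is off centre) and press it home there with about 10 N for a second, so that the mandrel gives a little on its spring, never forcing it. Leave the ring sitting level on the mandrel, read how many lines are on the band just below it, and slide the scale's cursor to the mark with the same number of lines; leave the two rings on the square mat and the loupe, putty pot and parts tray where they are.

Things in the scene. Friction and masses are not known exactly. Their poses are not given: they have to be found in the camera images.
- mandrel_tip (a point): centre of the top end of the upright steel mandrel, 115 mm over the bench at rest; z up. Diameter by depth below the tip: 6 mm at 0; 12 at 6 to 13; 18 at 18 to 25 (band with one black line); 24 at 30 to 37 (two lines); 30 from 42 down (three lines); straight tapers between. Off centre by over about 1.5 mm, a ring catches on a taper above its true one
- mandrel: the same mandrel; origin on its axis 95 mm below the tip, z up. It slides down in its foot against a spring: gives from about 3.5 N, then 5 N per mm, hard down after 2.5 mm (16 N); springs back. A ring's underside stops about 15, 27 or 39 mm below the tip for a bore of 15, 21 or 27 mm, just above the band with one, two or three lines
- gauge_foot: fixed foot of the mandrel: grey round flange 72 mm in diameter with a collar 44 mm in diameter, its top 30 mm over the bench; origin on the axis at bench level, z up
- ring_p_c (a point): one of three brass rings alike outside: 44 mm outer diameter, 12 mm high, square-edged, about 50 g. Bores are 15, 21 and 27 mm, one each; which ring has which is not told. This point is its centre, 6 mm over its underside; z along its axis. Which ring lies alone on the round mat changes from run to run; the other two wait on the square mat
- ring_q_c (a point): one of three brass rings alike outside: 44 mm outer diameter, 12 mm high, square-edged, about 50 g. Bores are 15, 21 and 27 mm, one each; which ring has which is not told. This point is its centre, 6 mm over its underside; z along its axis. Which ring lies alone on the round mat changes from run to run; the other two wait on the square mat
- ring_r_c (a point): one of three brass rings alike outside: 44 mm outer diameter, 12 mm high, square-edged, about 50 g. Bores are 15, 21 and 27 mm, one each; which ring has which is not told. This point is its centre, 6 mm over its underside; z along its axis. Which ring lies alone on the round mat changes from run to run; the other two wait on the square mat
- ring_p: the same ring as the point of this name; origin at the centre of its underside
- ring_q: the same ring as the point of this name; origin at the centre of its underside
- ring_r: the same ring as the point of this name; origin at the centre of its underside
- cursor_grip (a point): centre of the upright steel fin of the scale's cursor, about 36 mm over the bench; z up. The fin is 20 mm across the board (x), 12 mm along it (y) and reaches 13 mm above and below this point; its carriage below is 26 x 20 mm
- cursor (a joint): position of the cursor along its rail, m: 0 at the parked end, growing along the marks' +y to 0.110 at the far end; mark one is at 0.037, mark two at 0.069, mark three at 0.101. It slides with about 1.5 N of friction and stays where it is left. Board 64 x 180 mm, 12 mm thick, fixed
- mark1 (a point): point on the cursor's line of travel abreast of the scale mark with one line, at the board's top face, 12 mm over the bench; x across the board, y along it, z up. The cursor is set to this mark when its centre is straight above this point
- mark2 (a point): point on the cursor's line of travel abreast of the scale mark with two lines, at the board's top face, 12 mm over the bench; x across the board, y along it, z up. The cursor is set to this mark when its centre is straight above this point
- mark3 (a point): point on the cursor's line of travel abreast of the scale mark with three lines, at the board's top face, 12 mm over the bench; x across the board, y along it, z up. The cursor is set to this mark when its centre is straight above this point
- round_mat: thin round black rubber mat, 84 mm diameter, 3 mm thick, fixed; origin at the centre of its underside. The ring to be gauged lies on it
- square_mat: thin grey oblong mat, 75 x 150 mm, 3 mm thick, fixed; origin at the centre of its underside. The two waiting rings lie on it
- loupe: black eye loupe, 32 mm diameter, 28 mm high, loose; origin at the centre of its underside; to be left alone
- rodico: small putty pot, 22 mm diameter, 18 mm high, loose; origin at the centre of its underside; to be left alone
- parts_tray: round blue parts tray, 93 mm diameter, 15 mm high, loose; origin at the centre of its underside; to be left alone
There are look-alikes about, which are no part of the job. What is shaped like the ring_p but blue or pink is not meant.

How it is judged:
On the way:
1. the ring sits centred and level on the shoulder where its bore truly stops, pressed down with more than 6 N (((z of ring_p_c in the frame of mandrel_tip below -0.004 m and horizontal distance between ring_p_c and mandrel_tip below 0.002 m and angle between ring_p_c's own z axis and vertical below 0.12 rad and contact force between ring_p and mandrel above 6 N) or (z of ring_q_c in the frame of mandrel_tip below -0.004 m and horizontal distance between ring_q_c and mandrel_tip below 0.002 m and angle between ring_q_c's own z axis and vertical below 0.12 rad and contact force between ring_q and mandrel above 6 N) or (z of ring_r_c in the frame of mandrel_tip below -0.004 m and horizontal distance between ring_r_c and mandrel_tip below 0.002 m and angle between ring_r_c's own z axis and vertical below 0.12 rad and contact force between ring_r and mandrel above 6 N))), for 0.5 s.
At the end, for the whole second after the job is handed in: The ring from the round mat sits still on the mandrel (within 3 mm of its axis, tilt under 0.12 rad) and the cursor is within 7 mm of the mark with as many lines as the band below the ring; the other two rings are within 12 mm of their starts (((((z of ring_p_c in the frame of mandrel_tip between -0.0135 and -0.0055 m and horizontal distance between ring_p_c and mandrel_tip below 0.003 m and angle between ring_p_c's own z axis and vertical below 0.12 rad and linear speed of ring_p below 0.02 m/s and distance of each of ring_q_c, ring_r_c from where it was at the start of the episode below 0.012 m) or (z of ring_q_c in the frame of mandrel_tip between -0.0135 and -0.0055 m and horizontal distance between ring_q_c and mandrel_tip below 0.003 m and angle between ring_q_c's own z axis and vertical below 0.12 rad and linear speed of ring_q below 0.02 m/s and distance of each of ring_p_c, ring_r_c from where it was at the start of the episode below 0.012 m) or (z of ring_r_c in the frame of mandrel_tip between -0.0135 and -0.0055 m and horizontal distance between ring_r_c and mandrel_tip below 0.003 m and angle between ring_r_c's own z axis and vertical below 0.12 rad and linear speed of ring_r below 0.02 m/s and distance of each of ring_p_c, ring_q_c from where it was at the start of the episode below 0.012 m)) and horizontal distance between cursor_grip and mark1 below 0.007 m) or (((z of ring_p_c in the frame of mandrel_tip between -0.0255 and -0.0175 m and horizontal distance between ring_p_c and mandrel_tip below 0.003 m and angle between ring_p_c's own z axis and vertical below 0.12 rad and linear speed of ring_p below 0.02 m/s and distance of each of ring_q_c, ring_r_c from where it was at the start of the episode below 0.012 m) or (z of ring_q_c in the frame of mandrel_tip between -0.0255 and -0.0175 m and horizontal distance between ring_q_c and mandrel_tip below 0.003 m and angle between ring_q_c's own z axis and vertical below 0.12 rad and linear speed of ring_q below 0.02 m/s and distance of each of ring_p_c, ring_r_c from where it was at the start of the episode below 0.012 m) or (z of ring_r_c in the frame of mandrel_tip between -0.0255 and -0.0175 m and horizontal distance between ring_r_c and mandrel_tip below 0.003 m and angle between ring_r_c's own z axis and vertical below 0.12 rad and linear speed of ring_r below 0.02 m/s and distance of each of ring_p_c, ring_q_c from where it was at the start of the episode below 0.012 m)) and horizontal distance between cursor_grip and mark2 below 0.007 m) or (((z of ring_p_c in the frame of mandrel_tip between -0.0375 and -0.0295 m and horizontal distance between ring_p_c and mandrel_tip below 0.003 m and angle between ring_p_c's own z axis and vertical below 0.12 rad and linear speed of ring_p below 0.02 m/s and distance of each of ring_q_c, ring_r_c from where it was at the start of the episode below 0.012 m) or (z of ring_q_c in the frame of mandrel_tip between -0.0375 and -0.0295 m and horizontal distance between ring_q_c and mandrel_tip below 0.003 m and angle between ring_q_c's own z axis and vertical below 0.12 rad and linear speed of ring_q below 0.02 m/s and distance of each of ring_p_c, ring_r_c from where it was at the start of the episode below 0.012 m) or (z of ring_r_c in the frame of mandrel_tip between -0.0375 and -0.0295 m and horizontal distance between ring_r_c and mandrel_tip below 0.003 m and angle between ring_r_c's own z axis and vertical below 0.12 rad and linear speed of ring_r below 0.02 m/s and distance of each of ring_p_c, ring_q_c from where it was at the start of the episode below 0.012 m)) and horizontal distance between cursor_grip and mark3 below 0.007 m)) and horizontal distance between each of ring_p_c, ring_q_c, ring_r_c and round_mat above 0.06 m); the robot touches nothing.
It fails at once if a ring is forced onto the mandrel with more than 20 N (contact force between any of ring_p, ring_q, ring_r and mandrel above 20 N).
It fails at once if the ring is dropped onto the mandrel (falls along it untouched by the fingers) ((horizontal distance between ring_p_c and mandrel_tip below 0.02 m and linear speed of ring_p above 0.35 m/s and contact force between ring_p and the fingers below 0.05 N) or (horizontal distance between ring_q_c and mandrel_tip below 0.02 m and linear speed of ring_q above 0.35 m/s and contact force between ring_q and the fingers below 0.05 N) or (horizontal distance between ring_r_c and mandrel_tip below 0.02 m and linear speed of ring_r above 0.35 m/s and contact force between ring_r and the fingers below 0.05 N)).
It fails at once if the loupe, putty pot or parts tray is shifted more than 20 mm (distance of any of loupe, rodico, parts_tray from where it was at the start of the episode above 0.02 m).
It also fails if it takes over 61 s, if anything falls off the work surface, if the arm or the gripper's body presses on something with over 40 N, if the wrist force passes 120 N, or if a joint passes its speed limit or range.

## Working session

There is one attempt and no reset: what is moved stays moved. The work goes in short steps, Python scripts to look and compute and a tool call to move; the robot and the scene stay as the last step left them, time stands still between calls to the robot, and variables do not carry over. Pictures are saved under pics/ and viewed, at most 10 in all, crops included, and the job is handed in when it is done.

Besides the shell and the picture viewer there is one more tool, called after "Call:" as name(argument=value, ...) on one line, values as JSON. play_rows: Moves the arm, as the interface text tells. Its arguments: {"type":"object","properties":{"motion":{"type":"array","items":{"type":"number"}},"hand":{"type":"number"},"force":{"type":"number"}},"required":["motion"]}

```bash
mkdir -p pics; cat > h.py <<'E'
import numpy as np,cv2
from station import ctrl,optics,models
def cam(n):
    f=optics.grab_frame(n);R=cv2.Rodrigues(np.array(f['rvec'],float))[0]
    return f['image'],np.array(f['intrinsics'],float),R,np.array(f['tvec'],float).ravel()
def at_z(c,uv,z):
    _,K,R,t=c;d=R.T@np.linalg.solve(K,[uv[0],uv[1],1.]);o=-R.T@t
    return o+d*(z-o[2])/d[2]
def proj(c,p):
    _,K,R,t=c;q=K@(R@np.array(p)+t);return q[:2]/q[2]
def save(im,n): cv2.imwrite('pics/'+n+'.png',im[...,::-1])
E
python3 - <<'E'
from h import *
np.set_printoptions(precision=3,suppress=True)
s=ctrl.state();print(s)
Z=dict(mandrel_tip=.115,gauge_foot=0,ring_p_c=.009,cursor_grip=.036,mark1=.012,mark2=.012,mark3=.012,round_mat=0,square_mat=0,loupe=0,rodico=0,parts_tray=0)
ims=[]
for n in('top','side'):
    c=cam(n);ims.append(c[0]);print(n,'cam at',-c[2].T@c[3])
    for k,z in Z.items():
        print(k,[(round(d['p'],2),np.round(d['point']),at_z(c,d['point'],z)[:2]) for d in models.tip_of(n,k)][:5])
save(ims[0],'top0');save(ims[1],'side0')
E
```

```text
{'t': 0.0, 'joints': array([ 1.573,  0.386,  0.007, -0.001, -1.194, -0.259]), 'dq': array([-0.001, -0.001, -0.   , -0.001, -0.001,  0.   ]), 'effort': array([  0.   , -39.229,  18.84 ,   4.186,  -0.005,  -0.   ]), 'ee_pos': array([0.159, 0.604, 0.241]), 'tcp_rot': array([ 0.001,  0.992, -0.128, -0.   ]), 'ft_force': array([ 0.904, -0.644,  0.386]), 'moment': array([0.065, 0.047, 0.021]), 'gripper_force': 0.0, 'gripper_width': 0.08546394654836184}
top cam at [0.376 0.272 1.086]
mandrel_tip [(0.62, array([434., 178.]), array([0.591, 0.009])), (0.54, array([322., 211.]), array([0.527, 0.239]))]
gauge_foot [(0.82, array([318., 217.]), array([0.53 , 0.246]))]
ring_p_c [(0.76, array([248., 272.]), array([0.41 , 0.401])), (0.52, array([187., 231.]), array([0.502, 0.537])), (0.51, array([249., 225.]), array([0.513, 0.4  ]))]
cursor_grip [(0.55, array([350., 274.]), array([0.401, 0.179]))]
mark1 [(0.77, array([308., 266.]), array([0.421, 0.268])), (0.6, array([338., 272.]), array([0.405, 0.203])), (0.59, array([323., 276.]), array([0.399, 0.235]))]
mark2 [(0.77, array([308., 266.]), array([0.
[... 1344 characters left out ...]
rray([0.422, 0.286])), (0.66, array([263., 234.]), array([0.406, 0.23 ]))]
mark3 [(0.98, array([264., 241.]), array([0.396, 0.197])), (0.98, array([260., 224.]), array([0.422, 0.286])), (0.66, array([263., 234.]), array([0.406, 0.23 ]))]
round_mat [(0.65, array([262., 238.]), array([0.406, 0.232])), (0.43, array([272., 204.]), array([0.509, 0.412]))]
square_mat [(0.7, array([377., 262.]), array([0.596, 0.007]))]
loupe [(0.47, array([236., 196.]), array([0.431, 0.511])), (0.4, array([274., 200.]), array([0.522, 0.433]))]
rodico [(0.52, array([308., 212.]), array([0.576, 0.315])), (0.42, array([272., 201.]), array([0.514, 0.427]))]
parts_tray [(0.7, array([349., 216.]), array([0.666, 0.239]))]
```

```bash
python3 - <<'E'
import cv2
a=cv2.imread('pics/top0.png')[130:310,160:480];cv2.imwrite('pics/top0c.png',cv2.resize(a,None,fx=2.5,fy=2.5,interpolation=2))
a=cv2.imread('pics/side0.png')[140:320,180:420];cv2.imwrite('pics/side0c.png',cv2.resize(a,None,fx=3.3,fy=3.3,interpolation=2))
E
```

```text
(no output)
```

View pics/top0c.png

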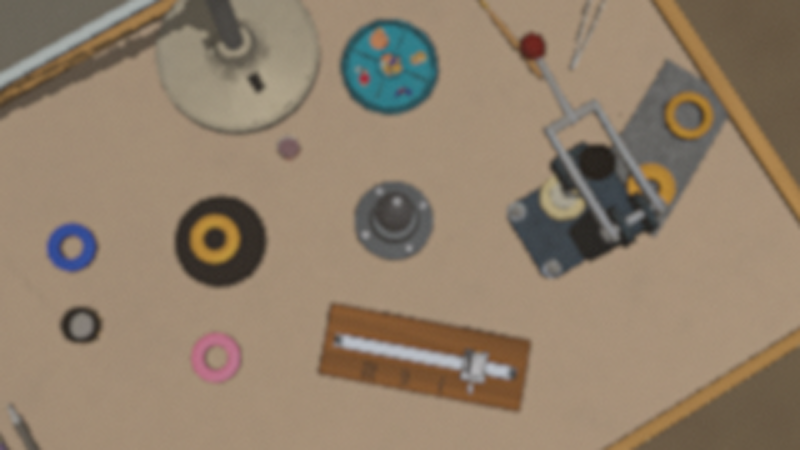

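View pics/side0c.png

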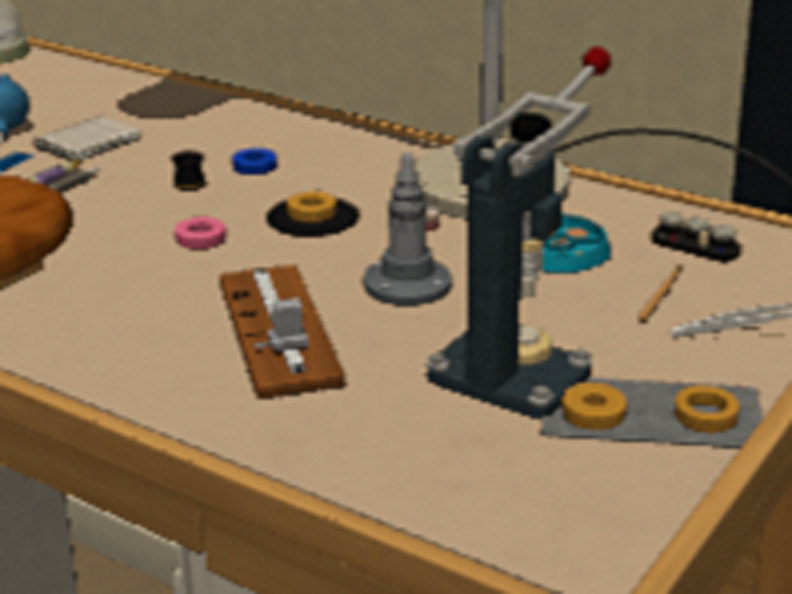

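Candidates in the top picture: brass ring on the black round mat (246,225); pink ring (247,273); blue ring (189,228); two brass rings on the grey mat (421,204) and (435,176). I choose (246,225), which is the brass ring alone on the round mat. One close crop will check that choice, together with finer measurements.

```bash
python3 - <<'E'
from h import *
np.set_printoptions(precision=4,suppress=True)
T=cam('top');S=cam('side')
def ycent(c,box):
    x0,y0,x1,y1=box;h=cv2.cvtColor(c[0],cv2.COLOR_RGB2HSV)[y0:y1,x0:x1]
    m=((h[...,0]>12)&(h[...,0]<30)&(h[...,1]>130)&(h[...,2]>90)).astype(np.uint8)
    pts=max(cv2.findContours(m,0,1)[0],key=cv2.contourArea);(u,v),r=cv2.minEnclosingCircle(pts)
    x,y,w,hh=cv2.boundingRect(pts);return (u+x0,v+y0),(w,hh),m.sum()
p=ycent(T,(225,205,268,250));print(p,at_z(T,p[0],.013))
q=ycent(S,(255,185,295,215));print(q,at_z(S,q[0],.009))
def rod(P,c): return np.array(proj(c,P))
a=cv2.resize(T[0][195:250,220:350],None,fx=6,fy=6,interpolation=2);b=cv2.resize(S[0][180:235,260:390],None,fx=6,fy=6,interpolation=2)
im=np.vstack([a[:,:780],b[:270,:780]]);save(im[:600],'close')
for n,c in(('top',T),('side',S)):
  for k in('gauge_foot','mandrel','mandrel_tip','round_mat'):
    for d in models.masks_of(n,k)[:2]: print(n,k,round(d['p'],2),np.round(d['extent'],1))
print([proj(T,(.53,.245,z)) for z in(0,.03,.115)],[proj(S,(.53,.245,z)) for z in(0,.03,.115)])
E
```

```text
((245.46078491210938, 225.02941131591797), (20, 21), np.uint64(287)) [0.5122 0.4065 0.013 ]
((274.0, 201.0), (15, 9), np.uint64(106)) [0.5125 0.4083 0.009 ]
top gauge_foot 0.89 [320.  218.8  31.7  36.5]
top gauge_foot 0.67 [247.4 225.7  20.5  19.7]
top mandrel 0.5 [319.  213.7  13.3  16.4]
top mandrel_tip 0.65 [320.6 213.6  11.4  18.1]
top round_mat 0.83 [247.  226.2  36.7  34.4]
side gauge_foot 0.86 [302.6 209.2  31.4  44.6]
side gauge_foot 0.44 [274.  201.1  15.8   6.2]
side mandrel 0.73 [302.1 201.3  14.7  29.7]
side mandrel_tip 0.51 [306.1 203.   12.1  33.8]
side mandrel_tip 0.15 [359.5 262.6  23.6  10.6]
side round_mat 0.74 [394.3 264.3  19.4  13.8]
side round_mat 0.67 [274.1 207.4  25.8  15.1]
[array([317.8133, 217.0436]), array([318.1183, 215.1222]), array([319.0816, 209.052 ])] [array([304.3065, 225.327 ]), array([304.2897, 215.2145]), array([304.2399, 185.3382])]
```

View pics/close.png

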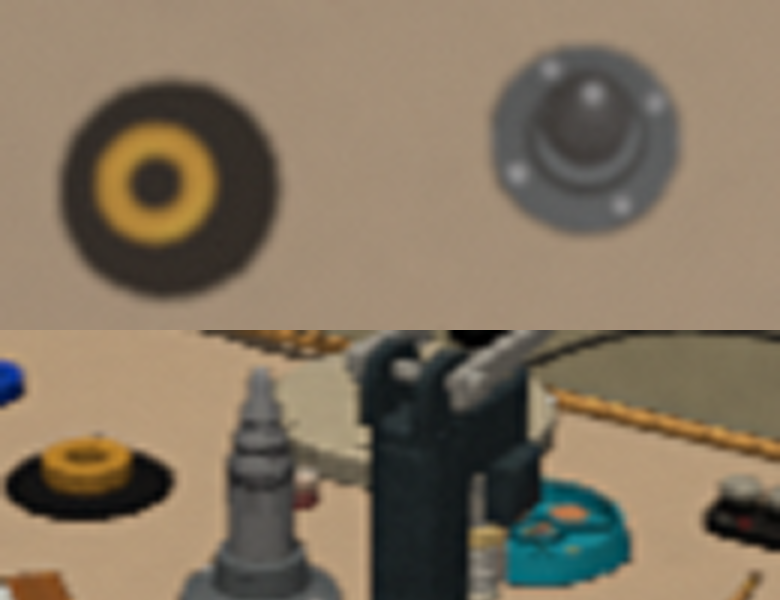

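The close crop confirms it: a plain brass ring on the black mat, top picture (245.5,225), about (0.512, 0.406). The mandrel tip is at top (318.2,210), about (0.528, 0.247). I'll move above the ring.

```bash
cat >> h.py <<'E'
from scipy.spatial.transform import Rotation as Ro
def step(target,dyaw=0):
    s=ctrl.state();R=Ro.from_quat(np.roll(s['tcp_rot'],-1)).as_matrix()
    print('tool x',np.round(R[:,0],4),'y',np.round(R[:,1],4),'z',np.round(R[:,2],4),'pos',np.round(s['ee_pos'],4),'t',s['t'])
    print('shares',np.round(R.T@(np.array(target)-s['ee_pos'])/.75,4))
E
python3 -c "
from h import *
step((.512,.4065,.10))"
```

```text
tool x [ 0.9672 -0.254  -0.    ] y [-0.254  -0.9672 -0.    ] z [-0.  0. -1.] pos [0.1587 0.6045 0.2423] t 1.8
shares [0.5227 0.1357 0.1898]
```

Call:
play_rows(motion=[0.5227,0.1357,0.1898,0,0,0,0.5227,0.1357,0.1898,0,0,0,0.5227,0.1357,0.1898,0,0,0,0.5227,0.1357,0.1898,0,0,0,0.5227,0.1357,0.1898,0,0,0,0.5227,0.1357,0.1898,0,0,0,0.5227,0.1357,0.1898,0,0,0,0.5227,0.1357,0.1898,0,0,0,0.5227,0.1357,0.1898,0,0,0,0.5227,0.1357,0.1898,0,0,0,0.5227,0.1357,0.1898,0,0,0,0.5227,0.1357,0.1898,0,0,0], hand=0.78, force=25)

```text
t: 3.0
ee_pos: [0.5116, 0.4073, 0.1006]
tcp_rot: [-0.0, 0.992, -0.127, 0.0]
ft_force: [-0.0, -0.0, 0.2]
gripper_width: 0.0663
gripper_force: 0.0
```

Call:
play_rows(motion=[0,0,0.05,0,0,0,0,0,0.09,0,0,0,0,0,0.105,0,0,0,0,0,0.115,0,0,0,0,0,0.115,0,0,0,0,0,0.115,0,0,0])

```text
t: 3.6
ee_pos: [0.5125, 0.4076, 0.0152]
tcp_rot: [-0.001, 0.992, -0.128, 0.001]
ft_force: [-0.3, -0.4, 0.3]
gripper_width: 0.0668
gripper_force: 0.0
```

Call:
play_rows(motion=[0,0,0,0,0,0,0,0,0,0,0,0,0,0,0,0,0,0,0,0,0,0,0,0,0,0,0,0,0,0,0,0,0,0,0,0,0,0,0,0,0,0], hand=0.45)

```text
t: 4.3
ee_pos: [0.5126, 0.4071, 0.0154]
tcp_rot: [-0.001, 0.992, -0.128, 0.001]
ft_force: [-1.3, -1.2, 6.7]
gripper_width: 0.043
gripper_force: 25.1
```

Call:
play_rows(motion=[0,0,0,0,0,0,0,0,-0.003,0,0,0,0,0,-0.003,0,0,0,0,0,-0.003,0,0,0], hand=0.65)

```text
t: 4.7
ee_pos: [0.512, 0.4064, 0.0158]
tcp_rot: [0.0, 0.992, -0.128, -0.0]
ft_force: [0.2, -0.0, -0.3]
gripper_width: 0.0554
gripper_force: 0.0
```

```bash
python3 -c "
from h import *
print(ctrl.state()['joints'],ctrl.state()['ft_force'])"
```

```text
[ 9.17818866e-01  6.54543234e-01 -1.58124366e-01 -6.15751692e-05
 -7.58408801e-01  3.96100931e-01] [ 0.24603164 -0.01723309 -0.25199562]
```

Call:
play_rows(motion=[0,0,0,0,0,0.5,0,0,0,0,0,0.5,0,0,0,0,0,0.5,0,0,0,0,0,0.5,0,0,0,0,0,0.5,0,0,0,0,0,0.5,0,0,0,0,0,0.5,0,0,0,0,0,0.5,0,0,0,0,0,0.5,0,0,0,0,0,0.5,0,0,0,0,0,0.5,0,0,0,0,0,0.5])

```text
t: 5.9
ee_pos: [0.512, 0.4064, 0.0157]
tcp_rot: [-0.0, -0.611, 0.792, -0.0]
ft_force: [0.9, -0.0, -0.2]
gripper_width: 0.0557
gripper_force: 0.0
```

Call:
play_rows(motion=[0,0,0,0,0,0,0,0,0,0,0,0,0,0,0,0,0,0,0,0,0,0,0,0,0,0,0,0,0,0,0,0,0,0,0,0], hand=0.4, force=50)

```text
t: 6.5
ee_pos: [0.5122, 0.4067, 0.0163]
tcp_rot: [0.0, -0.611, 0.792, 0.0]
ft_force: [-0.2, -0.4, 2.9]
gripper_width: 0.0409
gripper_force: 50.8
```

```bash
python3 - <<'E'
from h import *
s=ctrl.state();print(s['joints'],s['gripper_width'],s['ft_force'])
step((s['ee_pos'][0],s['ee_pos'][1],.20))
step((.528,.247,.20))
E
```

```text
[ 9.17920417e-01  6.54012440e-01 -1.57621837e-01  1.65220165e-04
 -7.58471636e-01 -1.17456035e+00] 0.04087017461928272 [-0.24805036 -0.43997711  2.87446467]
tool x [-2.537e-01 -9.673e-01 -6.000e-04] y [-9.673e-01  2.537e-01 -4.000e-04] z [ 5.e-04  5.e-04 -1.e+00] pos [0.5122 0.4067 0.0163] t 6.5
shares [-1.00e-04 -1.00e-04 -2.45e-01]
tool x [-2.537e-01 -9.673e-01 -6.000e-04] y [-9.673e-01  2.537e-01 -4.000e-04] z [ 5.e-04  5.e-04 -1.e+00] pos [0.5122 0.4067 0.0163] t 6.5
shares [ 0.2005 -0.0744 -0.2451]
```

Call:
play_rows(motion=[0,0,-0.02,0,0,0,0,0,-0.06,0,0,0,0,0,-0.12,0,0,0,0,0,-0.18,0,0,0,0,0,-0.21,0,0,0,0.05,-0.0185,-0.21,0,0,0,0.1,-0.037,-0.21,0,0,0,0.15,-0.056,-0.21,0,0,0,0.185,-0.068,-0.21,0,0,0,0.2011,-0.0739,-0.21,0,0,0,0.2011,-0.0739,-0.21,0,0,0,0.2011,-0.0739,-0.21,0,0,0])

```text
t: 7.7
ee_pos: [0.5275, 0.2471, 0.1738]
tcp_rot: [0.0, -0.611, 0.792, 0.0]
ft_force: [0.7, 0.2, -0.4]
gripper_width: 0.0408
gripper_force: 50.7
```

```bash
python3 - <<'E'
from h import *
np.set_printoptions(precision=4,suppress=True)
s=ctrl.state();print(s['ee_pos'],s['gripper_width'],s['ft_force'])
T=cam('top');S=cam('side')
for n,c in(('top',T),('side',S)):
    print(n,[(round(d['p'],2),np.round(d['point'],1)) for d in models.tip_of(n,'ring_p_c')][:5],proj(c,s['ee_pos']-[0,0,.0073]),proj(c,(.5275,.2467,.115)),proj(c,(.5275,.2467,.105)))
a=cv2.resize(S[0][150:230,265:345],None,fx=7,fy=7,interpolation=2);save(a,'s2')
E
```

```text
[0.5275 0.2471 0.1738] 0.04080808889618183 [ 0.7163  0.2186 -0.3734]
top [(0.79, array([185.7, 230.2]))] [318.6665 206.1209] [318.2624 210.2822] [318.1487 211.0375]
side [(0.62, array([301.6, 164.4])), (0.5, array([255.4, 186.1])), (0.45, array([240.3, 211.1]))] [302.9506 166.1925] [303.0662 185.2816] [303.0766 188.8933]
```

View pics/s2.png

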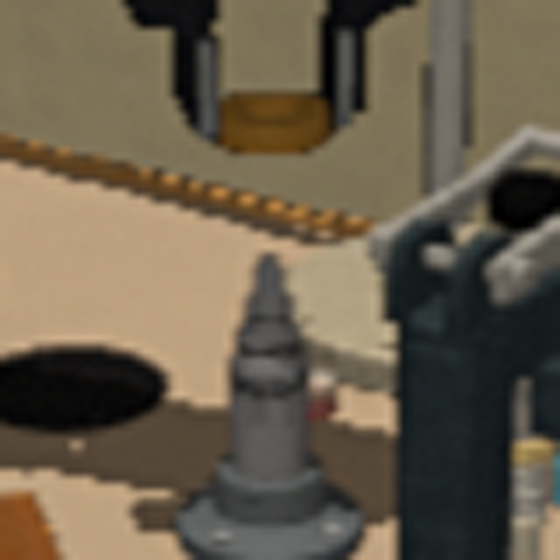

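The ring hangs level in the fingers, centred near side (303.5,166), and the mandrel axis is at about column 303. I'll measure the mandrel edges to sub-pixel and then descend.

```bash
python3 - <<'E'
from h import *
np.set_printoptions(precision=2,suppress=True)
S=cam('side');T=cam('top');g=S[0].astype(float)
for v in (190,194,202,206,210,213):
    r=g[v,285:322]; sat=(r.max(1)-r.min(1)); print(v,sat.astype(int))
print('ring')
for v in(165,168,170): 
    r=g[v,285:322]; print(v,(r[:,0]-r[:,2]).astype(int))
P=[.5275,.2467]
for z in(.05,.06,.07,.08,.1): print(z,proj(S,(*P,z)))
E
```

```text
190 [61 62 61 61 62 62 62 61 61 61 62 61 60 61 63 58 30  3  3  3 25 43 47 45
 45 45 45 44 44 45 45 44 45 47 34  7  9]
194 [62 63 62 62 63 62 62 64 62 62 63 63 63 64 52 20  2  4  5  4  3 17 41 46
 47 46 46 46 46 46 47 47 46 47 37  7 12]
202 [ 5 17 38 57 64 64 62 62 62 62 63 63 46 10  2  4  5  6  5  5  5  5  2  4
 19 30 28 24 26 27 27 26 27 27 28 29 19]
206 [ 1  1  6 33 58 65 64 62 64 64 63 64 47 12  3  4  3  3  3  3  3  4  4  6
 27 39 35 39 56 65 63 61 60 60 60 48 17]
210 [30 30 30 29 30 31 30 31 30 30 30 30 22  8  4  4  5  5  4  6  4  4  2  7
 27 34 33 40 43 42 43 56 64 63 63 65 48]
213 [30 30 30 30 28 29 30 29 30 30 30 30 24  8  4  4  4  4  7  6  6  4  3  6
 21 31 32 30 29 30 29 29 29 29 30 31 17]
ring
165 [39 38 39 39 37 23  0 -3  3  3  1 40 66 63 62 70 79 82 84 83 81 74 66 63
 64 64 45  9  2  2  4 26 37 39 39 40 38]
168 [38 38 39 39 38 39 36 23  3  1  0 37 73 73 75 76 77 81 83 81 77 76 74 73
 73 70 54 20  4 23 37 40 38 39 39 40 37]
170 [38 38 39 39 39 37 39 38 36 32 32 53 73 77 78 78 80 81 82 82 80 80 78 74
 72 61 43 36 39 39 39 39 38 38 39 38 39]
0.05 [303.13 208.29]
0.06 [303.12 204.82]
0.07 [303.11 201.33]
0.08 [303.1  197.81]
0.1 [303.08 190.69]
```

Call:
play_rows(motion=[0,0,0.02,0,0,0,0,0,0.04,0,0,0,0,0,0.055,0,0,0,0,0,0.065,0,0,0,0,0,0.071,0,0,0,0,0,0.0744,0,0,0,0,0,0.0744,0,0,0])

```text
t: 8.7
ee_pos: [0.5274, 0.2466, 0.1176]
tcp_rot: [0.0, -0.611, 0.792, -0.0]
ft_force: [0.6, 0.0, -0.2]
gripper_width: 0.0412
gripper_force: 50.7
```

Call:
play_rows(motion=[0,0,0.0013,0,0,0,0,0,0.0027,0,0,0,0,0,0.004,0,0,0,0,0,0.0053,0,0,0,0,0,0.0067,0,0,0,0,0,0.008,0,0,0,0,0,0.0093,0,0,0,0,0,0.0093,0,0,0])

```text
t: 9.5
ee_pos: [0.5272, 0.2465, 0.1105]
tcp_rot: [-0.0, -0.611, 0.792, 0.0]
ft_force: [0.3, -0.5, -0.6]
gripper_width: 0.0408
gripper_force: 50.7
```

Call:
play_rows(motion=[0,0,0.0013,0,0,0,0,0,0.0027,0,0,0,0,0,0.004,0,0,0,0,0,0.0053,0,0,0,0,0,0.0067,0,0,0,0,0,0.008,0,0,0,0,0,0.0093,0,0,0,0,0,0.0093,0,0,0])

```text
t: 10.3
ee_pos: [0.5272, 0.2465, 0.1035]
tcp_rot: [-0.0, -0.611, 0.792, 0.0]
ft_force: [0.4, 0.1, -0.0]
gripper_width: 0.0413
gripper_force: 50.7
```

Call:
play_rows(motion=[0,0,0.0007,0,0,0,0,0,0.0013,0,0,0,0,0,0.002,0,0,0,0,0,0.0027,0,0,0,0,0,0.0027,0,0,0])

```text
t: 10.8
ee_pos: [0.5273, 0.2466, 0.1017]
tcp_rot: [-0.0, -0.611, 0.792, 0.0]
ft_force: [-0.5, 0.6, 0.4]
gripper_width: 0.041
gripper_force: 50.8
```

Depth is about 26.6 mm with no contact yet. I'll go on in 0.5 mm steps.

Call:
play_rows(motion=[0,0,0.0007,0,0,0,0,0,0.0013,0,0,0,0,0,0.0013,0,0,0])

```text
t: 11.1
ee_pos: [0.5272, 0.2466, 0.1011]
tcp_rot: [0.0, -0.611, 0.792, 0.0]
ft_force: [-1.5, 0.9, 3.2]
gripper_width: 0.0409
gripper_force: 51.1
```

Call:
play_rows(motion=[0,0,0.0007,0,0,0,0,0,0.0007,0,0,0])

```text
t: 11.3
ee_pos: [0.5273, 0.2466, 0.1006]
tcp_rot: [0.0, -0.611, 0.792, 0.0]
ft_force: [-3.7, 0.5, 4.5]
gripper_width: 0.0409
gripper_force: 51.2
```

Contact is at 27 mm, the two-line shoulder. The side force of -3.7 N in x says to shift slightly towards -x.

Call:
play_rows(motion=[0,0.0005,0,0,0,0,0,0.0005,0,0,0,0,0,0.0005,0.0005,0,0,0,0,0.0005,0.0005,0,0,0])

```text
t: 11.7
ee_pos: [0.527, 0.2467, 0.1]
tcp_rot: [0.0, -0.611, 0.792, -0.0]
ft_force: [-3.0, 1.3, 5.8]
gripper_width: 0.0409
gripper_force: 51.3
```

Call:
play_rows(motion=[0,0.0005,0,0,0,0,0,0.0007,0.0007,0,0,0,0,0.0007,0.0007,0,0,0])

```text
t: 12.0
ee_pos: [0.5267, 0.2468, 0.0996]
tcp_rot: [0.0, -0.611, 0.792, -0.0]
ft_force: [-3.4, -0.6, 5.8]
gripper_width: 0.0411
gripper_force: 51.3
```

Call:
play_rows(motion=[0,0.0005,0.0005,0,0,0,0,0.0005,0.001,0,0,0,0,0.0005,0.001,0,0,0])

```text
t: 12.3
ee_pos: [0.5266, 0.2469, 0.0992]
tcp_rot: [0.0, -0.611, 0.792, -0.0]
ft_force: [-1.9, -0.2, 7.4]
gripper_width: 0.0408
gripper_force: 51.4
```

Call:
play_rows(motion=[0,0.0003,0.0005,0,0,0,0,0.0003,0.0008,0,0,0,0,0.0003,0.0008,0,0,0])

```text
t: 12.6
ee_pos: [0.5266, 0.2469, 0.0989]
tcp_rot: [0.001, -0.611, 0.792, -0.0]
ft_force: [-2.1, 0.1, 8.4]
gripper_width: 0.0407
gripper_force: 51.6
```

Good. A bit more, then hold for over a second.

Call:
play_rows(motion=[0,0.0003,0.0005,0,0,0,0,0.0003,0.0005,0,0,0,0,0.0003,0.0005,0,0,0,0,0.0003,0.0005,0,0,0,0,0.0003,0.0005,0,0,0,0,0.0003,0.0005,0,0,0,0,0.0003,0.0005,0,0,0,0,0.0003,0.0005,0,0,0,0,0.0003,0.0005,0,0,0,0,0.0003,0.0005,0,0,0,0,0.0003,0.0005,0,0,0,0,0.0003,0.0005,0,0,0])

```text
t: 13.8
ee_pos: [0.5266, 0.2469, 0.0988]
tcp_rot: [0.001, -0.611, 0.792, -0.001]
ft_force: [-2.0, -1.6, 10.0]
gripper_width: 0.0409
gripper_force: 51.6
```

```bash
python3 - <<'E'
from h import *
print(ctrl.state()['ft_force'],ctrl.state()['moment'])
S=cam('side');T=cam('top')
a=cv2.resize(S[0][165:225,255:355],None,fx=7,fy=7,interpolation=2);save(a,'s3')
E
```

```text
[-2.00276983 -1.56277513 10.03708461] [-0.39638303  0.60988546 -0.0137637 ]
```

View pics/s3.png

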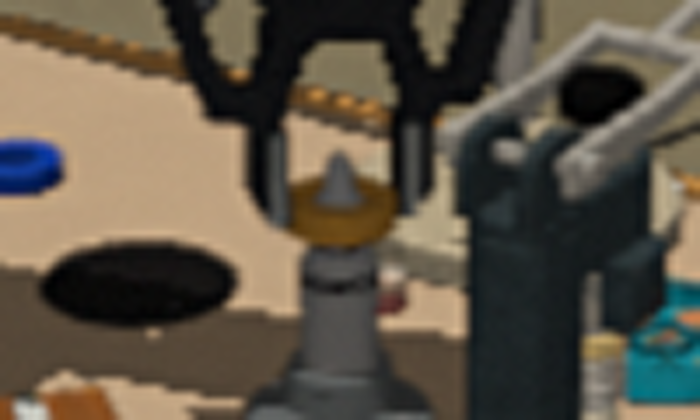

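The picture shows the ring level at side (303,196) with the tip showing above it. It was pressed at 10 N for over a second, and it stopped about 27 mm down, so bore 21 and the two-line band. I'll ease off and release.

Call:
play_rows(motion=[0,0,-0.001,0,0,0,0,0,-0.002,0,0,0,0,0,-0.0023,0,0,0])

```text
t: 14.2
ee_pos: [0.5265, 0.2469, 0.0997]
tcp_rot: [0.001, -0.611, 0.792, -0.0]
ft_force: [-0.6, -1.3, 3.9]
gripper_width: 0.0409
gripper_force: 51.2
```

Call:
play_rows(motion=[0,0,0,0,0,0,0,0,0,0,0,0,0,0,0,0,0,0,0,0,0,0,0,0,0,0,0,0,0,0], hand=0.75)

```text
t: 14.7
ee_pos: [0.5256, 0.247, 0.099]
tcp_rot: [-0.0, -0.611, 0.792, 0.0]
ft_force: [-0.3, 0.5, -0.2]
gripper_width: 0.064
gripper_force: 0.0
```

Call:
play_rows(motion=[0,0,-0.01,0,0,0,0,0,-0.03,0,0,0,0,0,-0.06,0,0,0,0,0,-0.1,0,0,0,0,0,-0.12,0,0,0,0,0,-0.12,0,0,0])

```text
t: 15.3
ee_pos: [0.527, 0.2479, 0.1927]
tcp_rot: [0.003, -0.611, 0.792, -0.0]
ft_force: [1.5, 0.7, -0.5]
gripper_width: 0.0641
gripper_force: 0.0
```

```bash
python3 - <<'E'
from h import *
np.set_printoptions(precision=4,suppress=True)
S=cam('side');T=cam('top')
a=cv2.resize(S[0][175:250,245:325],None,fx=5,fy=5,interpolation=2);b=cv2.resize(T[0][195:295,300:380],None,fx=4,fy=4,interpolation=2)
im=np.zeros((400,730,3),np.uint8);im[:375,:400]=a;im[:,405:725]=b;save(im,'s4')
for n,c in(('top',T),('side',S)):
  for k,z in(('cursor_grip',.036),('mark1',.012),('ring_p_c',.093)):
    print(n,k,[(round(d['p'],2),np.round(d['point'],1),at_z(c,d['point'],z)[:2]) for d in models.tip_of(n,k)][:4])
  print([np.round(d['extent'],1) for d in models.masks_of(n,'cursor')][:2])
step((.43,.2,.18))
E
```

```text
top cursor_grip [(0.64, array([351.8, 275.1]), array([0.3989, 0.1753]))]
top mark1 [(0.91, array([306.4, 264.6]), array([0.4233, 0.272 ])), (0.85, array([339.2, 272.2]), array([0.406 , 0.2005]))]
top ring_p_c [(0.78, array([186.6, 226.9]), array([0.4996, 0.5175]))]
[array([349.4, 273.1,  10.7,  12.2])]
side cursor_grip [(0.73, array([267.5, 235.9]), array([0.3974, 0.1752]))]
side mark1 [(0.95, array([260.6, 225. ]), array([0.4194, 0.2781])), (0.59, array([266.1, 235. ]), array([0.4118, 0.2217])), (0.15, array([393. , 265.1]), array([ 0.6082, -0.0333]))]
side ring_p_c [(0.65, array([254.7, 189.5]), array([0.4255, 0.3262])), (0.61, array([238.6, 208.3]), array([0.3505, 0.235 ])), (0.53, array([304.1, 191.5]), array([0.5348, 0.2555]))]
[array([266.5, 237.7,  13.6,  14.5]), array([264. , 238.4,  38. ,  43.7])]
tool x [-0.254  -0.9672  0.001 ] y [-0.9672  0.254   0.0007] z [-0.0009 -0.0008 -1.    ] pos [0.5255 0.2468 0.1887] t 15.8
shares [0.0927 0.1073 0.0117]
```

View pics/s4.png

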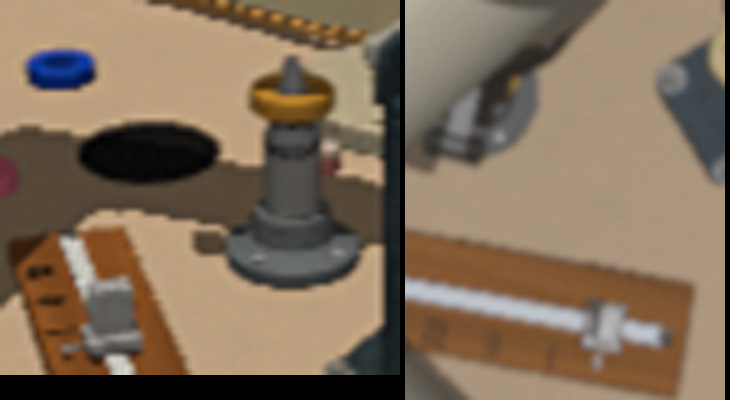

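The ring sits level and released on the mandrel, side (303,195). The scale shows one, two and three lines at top about (336,284), (322,281) and (308,278); the cursor is at (350,276). Next I'll work out the rail direction and the cursor position.

```bash
python3 - <<'E'
from h import *
np.set_printoptions(precision=4,suppress=True)
T=cam('top')
# rail: bright low-saturation pixels in the board zone
im0=cv2.imread('pics/top0.png')[...,::-1];h=cv2.cvtColor(np.ascontiguousarray(im0),cv2.COLOR_RGB2HSV)
m=((h[...,1]<60)&(h[...,2]>150)).astype(np.uint8);M=np.zeros_like(m);M[258:285,290:372]=m[258:285,290:372]
v,u=np.nonzero(M);r=(u<340);W=np.array([at_z(T,(a,b),.018)[:2] for a,b in zip(u[r],v[r])])
vx,vy,x0,y0=cv2.fitLine(W.astype(np.float32),2,0,.01,.01).ravel();d=np.array([vx,vy])*np.sign(vy);print('u',d,'pt',x0,y0,len(W))
b0=np.array([x0,y0])
for n,p,z in(('m1',(336.5,284),.012),('m2',(322,281.2),.012),('m3',(308,277.8),.012),('fin',(350,274.5),.045),('fin',(350,276),.045)):
    w=at_z(T,p,z)[:2];s=(w-b0)@d;print(n,w,'along',s,'foot',b0+d*s)
# board orientation
for n,(lo,hi) in dict(wood=((0,90,40),(16,200,140))).items():
    m=cv2.inRange(h,lo,hi)[245:300,280:380];c=max(cv2.findContours(m,0,1)[0],key=cv2.contourArea)+[[280,245]]
    B=np.array([at_z(T,p,.012)[:2] for p in cv2.boxPoints(cv2.minAreaRect(c))]);print('board',B,B.mean(0))
print(T[2])
E
```

```text
u [0.2013 0.9795] pt 0.41094747 0.24710579 215
m1 [0.3807 0.207 ] along -0.045407271193779915 foot [0.4018 0.2026]
m2 [0.387  0.2384] along -0.013290349559932508 foot [0.4083 0.2341]
m3 [0.3947 0.2689] along 0.01806430545613521 foot [0.4146 0.2648]
fin [0.4    0.1799] along -0.06803421184667006 foot [0.3973 0.1805]
fin [0.3968 0.18  ] along -0.06857879361055848 foot [0.3971 0.1799]
board [[0.3926 0.3161]
 [0.4548 0.3037]
 [0.4188 0.1264]
 [0.3573 0.1406]] [0.4059 0.2217]
[[-0.0122 -0.9999  0.0007]
 [-0.9833  0.0118 -0.1815]
 [ 0.1815 -0.0029 -0.9834]]
```

Call:
play_rows(motion=[0.045,0.05,0,0,0,-0.047,0.09,0.1,0,0,0,-0.094,0.1294,0.1431,0,0,0,-0.141,0.1294,0.1431,0.02,0,0,-0.188,0.1294,0.1431,0.04,0,0,-0.235,0.1294,0.1431,0.06,0,0,-0.282,0.1294,0.1431,0.08,0,0,-0.329,0.1294,0.1431,0.1,0,0,-0.376,0.1294,0.1431,0.12,0,0,-0.423,0.1294,0.1431,0.12,0,0,-0.47,0.1294,0.1431,0.12,0,0,-0.517,0.1294,0.1431,0.12,0,0,-0.517], hand=0.5, force=25)

```text
t: 17.05
ee_pos: [0.3973, 0.1804, 0.0992]
tcp_rot: [0.0, 0.995, -0.102, -0.0]
ft_force: [0.6, 0.7, 0.1]
gripper_width: 0.0425
gripper_force: 0.0
```

```bash
python3 - <<'E'
from h import *
step((.397,.1802,.038)); s=ctrl.state();print(s['ft_force'],s['gripper_width'])
S=cam('side');save(cv2.resize(S[0][185:265,225:325],None,fx=6,fy=6,interpolation=2),'s5')
E
```

```text
tool x [ 0.9794 -0.2022 -0.    ] y [-2.022e-01 -9.794e-01  2.000e-04] z [-0.e+00 -2.e-04 -1.e+00] pos [0.3973 0.1804 0.0992] t 17.05
shares [-0.0003  0.0003  0.0816]
[0.62966401 0.6510927  0.143153  ] 0.04254974867069317
```

View pics/s5.png

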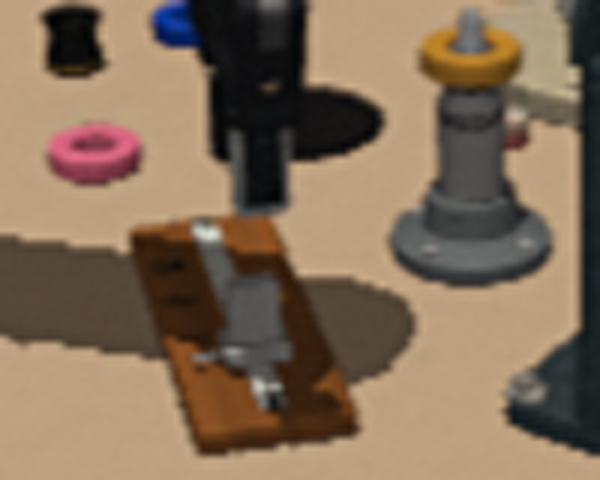

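The fingers hang over the fin, side (263,205) above (267,236), and the mandrel and ring are undisturbed. I'll descend and grip.

Call:
play_rows(motion=[0,0,0.03,0,0,0,0,0,0.05,0,0,0,0,0,0.065,0,0,0,0,0,0.075,0,0,0,0,0,0.079,0,0,0,0,0,0.079,0,0,0])

```text
t: 17.7
ee_pos: [0.3973, 0.1804, 0.04]
tcp_rot: [0.0, 0.995, -0.102, -0.0]
ft_force: [0.3, 0.9, 0.7]
gripper_width: 0.0426
gripper_force: 0.0
```

Call:
play_rows(motion=[0,0,0,0,0,0,0,0,0,0,0,0,0,0,0,0,0,0,0,0,0,0,0,0,0,0,0,0,0,0,0,0,0,0,0,0], hand=0.05)

```text
t: 18.3
ee_pos: [0.3975, 0.1806, 0.0406]
tcp_rot: [-0.0, 0.995, -0.101, 0.0]
ft_force: [-0.8, -0.4, 5.8]
gripper_width: 0.0115
gripper_force: 29.6
```

```bash
python3 - <<'E'
from h import *
step((.4083,.2341,.0400)); s=ctrl.state();print(s['ft_force'],s['gripper_width'])
E
```

```text
tool x [ 9.795e-01 -2.016e-01  7.000e-04] y [-2.016e-01 -9.795e-01 -7.000e-04] z [ 8.e-04  5.e-04 -1.e+00] pos [0.3975 0.1806 0.0406] t 18.3
shares [-0.0003 -0.0727  0.0008]
[-0.82151285 -0.36443778  5.84410986] 0.011546665692418261
```

Call:
play_rows(motion=[0,0,-0.002,0,0,0,0,-0.012,-0.002,0,0,0,0,-0.024,-0.002,0,0,0,0,-0.036,-0.002,0,0,0,0,-0.048,-0.002,0,0,0,0,-0.06,-0.002,0,0,0,0,-0.068,-0.002,0,0,0,0,-0.0727,-0.002,0,0,0,0,-0.0727,-0.002,0,0,0,0,-0.0727,-0.002,0,0,0])

```text
t: 19.3
ee_pos: [0.4081, 0.2339, 0.0408]
tcp_rot: [-0.0, 0.995, -0.102, -0.0]
ft_force: [5.1, 0.6, -16.5]
gripper_width: 0.0114
gripper_force: 26.6
```

Call:
play_rows(motion=[0,0,0,0,0,0,0,0,0,0,0,0,0,0,0,0,0,0,0,0,0,0,0,0], hand=0.45)

```text
t: 19.7
ee_pos: [0.4084, 0.234, 0.0422]
tcp_rot: [-0.001, 0.995, -0.101, 0.0]
ft_force: [-1.2, 1.1, -0.1]
gripper_width: 0.0383
gripper_force: 0.0
```

Call:
play_rows(motion=[0,0,-0.03,0,0,0,0,0,-0.08,0,0,0,0,0,-0.14,0,0,0,0,0,-0.2,0,0,0,-0.05,0.05,-0.2,0,0,0,-0.08,0.11,-0.2,0,0,0,-0.08,0.16,-0.2,0,0,0,-0.08,0.2,-0.2,0,0,0,-0.08,0.2,-0.2,0,0,0,-0.08,0.2,-0.2,0,0,0])

```text
t: 20.7
ee_pos: [0.3192, 0.0987, 0.1921]
tcp_rot: [-0.001, 0.995, -0.102, 0.001]
ft_force: [0.1, 0.6, 0.6]
gripper_width: 0.0383
gripper_force: 0.0
```

```bash
python3 - <<'E'
from h import *
S=cam('side');T=cam('top')
a=cv2.resize(S[0][175:255,235:325],None,fx=4,fy=4,interpolation=2);b=cv2.resize(T[0][195:295,275:375],None,fx=4,fy=4,interpolation=2)
im=np.zeros((400,770,3),np.uint8);im[:320,:360]=a;im[:,365:765]=b;save(im,'s6')
p=(.4083,.2341);print(proj(T,(*p,.049)),proj(T,(*p,.012)),proj(S,(*p,.049)),proj(S,(*p,.012)))
for n,c in(('top',T),('side',S)): print([(round(d['p'],2),np.round(d['point'],1),at_z(c,d['point'],.036)[:2]) for d in models.tip_of(n,'cursor_grip')][:3])
E
```

```text
[324.41896616 270.77882499] [323.81504897 271.31722524] [262.31638701 219.98659036] [262.9263717  233.17281037]
[(0.44, array([326.5, 268.2]), array([0.41411214, 0.22906919]))]
[(0.47, array([262.3, 224.2]), array([0.40870887, 0.23668426]))]
```

View pics/s6.png

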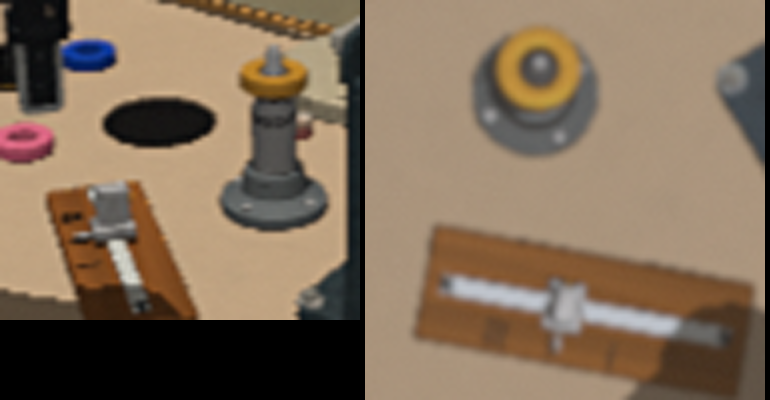

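Both views show the ring level on the mandrel, side (303,194), and the cursor's pointer over the two-line mark, midway between marks one and three to within about 2 mm. The robot is clear, so I'm handing in.

```bash
python3 -c "
from station import ctrl
print(ctrl.close_job())"
```

```text
the job is handed in; nothing more can be done
None
```

The job is handed in with no verdict shown: the ring (21 mm bore) sits level just above the two-line band, pressed home at up to about 10 N, and the cursor is set to mark two. I took the band from the ring's stop about 27 mm below the tip, because the lines themselves were not readable in the pictures.

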